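# Four clicks on the resistance box

### The arm

A 6-joint arm with a two-finger parallel gripper is mounted at the origin on the work surface. World frame = base frame: x ahead of the robot, y to its left, z up, the work surface at z = 0. Lengths are in m, angles in rad, forces in N, time in s.
With the tool pointing down it reaches from about 0.3 to 1 m from the base axis. Payload 5.1 kg.
Tool frame: the origin (TCP) lies on the mounting face of the last link; the fingertips stand 190 mm ahead of it and the grasp point (between the pads) lies 171 mm ahead of it; z points along the fingers, y is the line along which they close (so a half turn about z gives the same grasp; the last joint's range is limited). The gripper opens to 95 mm and grips with 3 to 60 N. Pads are 20 mm wide; open, the fingers measure 119 mm over their backs; the gripper's body (75 mm by 180 mm) begins 59 mm behind the grasp point.
Start: joints at [1.14, 0.124, 1.65, -0, 1.367, -0.083], TCP at [0.222, 0.611, 0.405] pointing down, gripper open.
Joint ranges: [-2.61, 2.61], [-1.02, 2.33], [0.03, 2.71], [-1.35, 4.49], [0.32, 2.68], [-2.91, 2.91]. Speed limits (rad/s): [2.57, 2.57, 3.14, 3.14, 3.14, 3.14].

### API

Orientations are given as a rotation vector (axis times angle).
In Python, from plant import ctrl, eyes, order gives the robot as it stands.
- The arm moves only by the tool arm_command, never from a script. Its argument "targets" is a list of rows, each an object with "offset": the shift along the tool's x, y, z in mm, a list of three; "rotation": the turn, a rotation vector about the tool's x, y, z in rad, a list of three; "grip": the finger opening in mm, from 0 to 95.1. A call has 1 to 10 rows; each row shifts and turns the commanded pose from where the row before left it, along the tool's axes as they then stand; what a row does not reach is not made up. A row lasts 1/12 s, in which the tool goes at most 41.7 mm and 7.16 degrees, less where a joint would pass 70% of its speed; a pose out of reach is approached as far as the arm can. A call with a gripper value outside its range is refused whole. The fingers move at their own pace and stop on an object; "force" is the grip in N (left out, the last holds). Time passes only in rows, so rows that do not move let the fingers close. It gives the time, the measured TCP pose, the force, the opening and the grip force at its end, in the units of the state.
- ctrl.observe(): the state, without advancing time (a new reading comes with each control period).
- eyes.camera(name): name is "side" or "top" or "wrist"; returns the picture (384x512x3 uint8, red, green, blue); there is no depth.
- eyes.camera_params(name): a dict with "fx", "fy", "cx", "cy" (pixels), "rvec" (rotation vector, rad) and "tvec" (3), from world to camera coordinates, as OpenCV has them. Camera axes: x right, y down, z forward; pixel columns grow to the right and rows downward; lengths in m; the calibration is good to about 2 mm. The wrist camera is an equidistant fisheye: a pixel r from the principal point sees the ray r / f radians off the axis. A picture is of the moment at which its call begins: read the wrist's pose just before it. camera_params takes no time and is no camera call; for the wrist camera it gives the pose at the moment of the call.
- order.close_job(): hands the job in; it is judged then, once.
The state is a dict: "time": time; "joints": joint angles; "dq": joint speeds; "joint_efforts": joint torques, N m; "eef_pos": TCP position; "eef_rot": TCP orientation; "ft_force": force on the tool from outside, world axes, zero at the start; "ft_torque": the same for the moment, N m; "grip_width": finger opening in m; "finger_force": force on a finger pad.
Only numpy, scipy, OpenCV 4.12 (cv2) and the standard library are available. Lean on these libraries where they do the work, as an engineer would, in place of code of your own. Each camera call takes 0.05 s, during which the arm holds its last target. There are 200 camera calls.

### The job

On the grey resistance box, use one fingertip to push the blue wing of the dial round clockwise (seen from above) by exactly four clicks, without going on past the fourth click and without pinching the wing. Then press the green button on the box right down with the fingertip and let it come back up. Do not lift the box or shove it along the bench, and leave the bottle, the parts bin and the screwdriver where they are.

Things in the scene. Friction and masses are not known exactly. Their poses are not given: they have to be found in the camera images.
- box: Loose grey metal resistance box of about 3 kg on rubber feet, black top panel, 170 (its x) x 270 (its y) x 70 mm high. Origin: centre of its underside; z up. The dial's axis stands at (0, +50) mm and the green button at (0, -85) mm in its frame. Nothing else stands on its top; white dots round the dial are flat.
- dial_top (a point): Point on the dial's upright axis at the top of its wing, 105 mm above the bench. The dial is a flat silver disc, 90 mm diameter and 10 mm thick, its upper face 24 mm below this point; an upright blue bar (the wing) 84 mm long, 12 mm thick and 24 mm tall stands across its middle. The frame turns with the dial: x points along the wing to its end with the white pointer line, y to the left of that, z up. At the start the pointer is at +135 degrees about z from the box's x.
- dial (a joint): Turn of the dial in rad, clockwise seen from above is positive, 0 at the start. A click-stop every 30 degrees (0.5236 rad), ten positions, end stops just outside the first and last. It takes about 0.08 to 0.13 N m (3 to 5 N at 30 mm from the axis) to leave a stop; beyond half-way to the next one the dial snaps on into it by itself and stays there. Push square on the side of the wing, near its end: a slanting push towards the axis jams by friction and slides the box.
- wing_left: The half of the wing's thickness (84 x 6 x 24 mm) on the left of the pointer direction, i.e. the side to push at the pointer end for clockwise turning. Origin: on the dial's axis at the upper face of the disc; axes as dial_top.
- wing_right: The other half of the wing's thickness (84 x 6 x 24 mm), on the right of the pointer direction. Origin and axes as wing_left. Touching both halves firmly at once counts as pinching.
- connect_top (a point): Centre of the top of the green push button, a cap of 28 mm diameter in a black housing on the box's top panel; pressed straight down.
- connect (a joint): Travel of the green button in m: 0 up, 0.006 fully down; pressing it down takes up to about 4 N and it springs back.
- flux: Bystander: loose white bottle with a red cap, 36 mm diameter, 85 mm high, beside the box. Origin: centre of its underside.
- bin: Bystander: loose open blue parts bin, 100 x 75 x 50 mm high, beside the box. Origin: centre of its underside.
- driver: Bystander: red-handled screwdriver, 180 mm long along its x, 26 mm thick, lying between the box and the robot. Origin: middle of its length, underneath.

How it is judged:
By the outcome, as a careful person would: the job done as asked, in the order asked, and still so for the second after the job is handed in, with the robot touching nothing.
It also fails if it takes over 72 s, if anything falls off the work surface, if the arm or the gripper's body presses on something with over 40 N, if the wrist force passes 120 N, or if a joint passes its speed limit or range.

## Working session

There is one attempt and no reset: what is moved stays moved. The work goes in short steps, Python scripts to look and compute and a tool call to move; the robot and the scene stay as the last step left them, time stands still between calls to the robot, and variables do not carry over. Pictures are saved under pics/ and viewed, at most 10 in all, crops included, and the job is handed in when it is done.

Besides the shell and the picture viewer there is one more tool, called after "Emit:" by a JSON object that holds its "fn" and its "kwargs", one argument or row to a line. arm_command: Moves the arm, as the interface text tells. Its arguments: {"type":"object","properties":{"targets":{"type":"array"},"force":{"type":"number"}},"required":["targets"]}

```bash
mkdir -p pics; python3 - <<'E'
from plant import ctrl, eyes, order
import cv2,json
s=ctrl.observe();print(s)
for n in("top","side"):
    im=eyes.camera(n);cv2.imwrite(f"pics/{n}0.png",im[:,:,::-1]);print(n,eyes.camera_params(n))
E
```

```text
{'time': 0.0, 'joints': array([ 1.14037628e+00,  1.24514159e-01,  1.65164724e+00, -2.13901807e-05,
        1.36748811e+00, -8.26162581e-02]), 'dq': array([ 0.00062088, -0.00041753,  0.00166249,  0.00156455, -0.00059648,
       -0.00055188]), 'joint_efforts': array([ 7.69131402e-04, -4.17610645e+01, -3.59933102e+01,  7.74854003e-02,
        4.93062276e-02, -1.82291592e-04]), 'eef_pos': array([0.22148064, 0.61084673, 0.4034966 ]), 'eef_rot': array([-0.54348564, -3.09371405,  0.00313303]), 'ft_force': array([ 0.45135238, -0.00251804,  0.78581878]), 'ft_torque': array([-0.01418395, -0.08215583,  0.01085351]), 'finger_force': 0.0, 'grip_width': 0.09514411999263997}
top {'fx': 423.0783738576719, 'fy': 423.0783738576719, 'cx': 254.74126351522477, 'cy': 195.43346533828682, 'rvec': array([ 2.20188412, -2.16487707,  0.14023166]), 'tvec': array([0.02365663, 0.5326537 , 1.02525298])}
side {'fx': 353.70801676667094, 'fy': 353.70801676667094, 'cx': 249.54002104529533, 'cy': 198.6574599254451, 'rvec': array([ 2.26245662, -0.40602965,  0.16919651]), 'tvec': array([-0.48664182,  0.22339207,  0.64958804])}
```

View pics/top0.png

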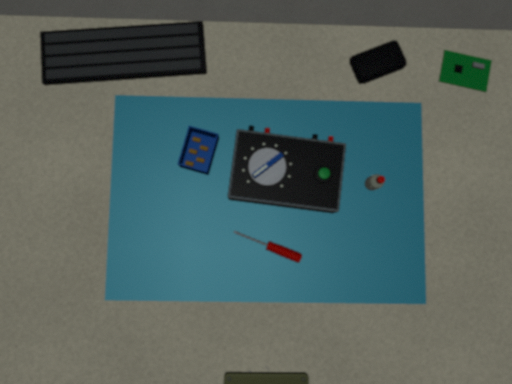

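View pics/side0.png

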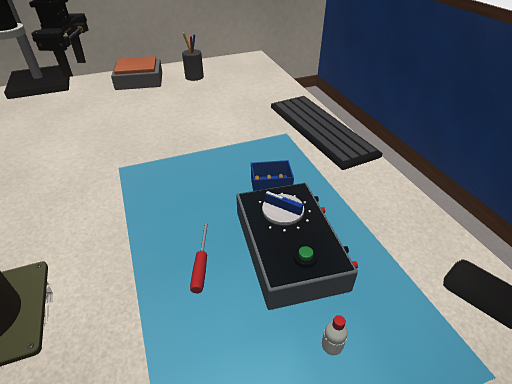

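The top view shows the box at about (288,170), the dial at (267,166), the button at (324,173), the bin at (198,150), the bottle at (375,182) and the screwdriver at (270,245). In the side view the dial is at (284,208) and the button at (306,254). I'll enlarge the box next.

```bash
cat > h.py <<'E'
import cv2,numpy as np
from plant import ctrl,eyes,order
from scipy.spatial.transform import Rotation as R
def ray(n,u,v,z,p=None):
    p=p or eyes.camera_params(n);M=R.from_rotvec(p['rvec']).as_matrix();c=-M.T@p['tvec']
    a=np.array([(u-p['cx'])/p['fx'],(v-p['cy'])/p['fy']])
    if n=='wrist':
        r=np.hypot(*a);d=np.array([*(a/r*np.sin(r)),np.cos(r)]) if r else np.array([0,0,1.])
    else: d=np.array([*a,1.])
    d=M.T@d;return c+d*(z-c[2])/d[2]
def crop(f,out,x0,y0,w,h,k):
    im=cv2.imread(f)[y0:y0+h,x0:x0+w];cv2.imwrite(out,cv2.resize(im,None,fx=k,fy=k,interpolation=cv2.INTER_CUBIC))
E
python3 - <<'E'
from h import *
crop('pics/top0.png','pics/top0c.png',225,120,130,95,6)
for n,u,v,z in [('top',267,166,.081),('top',324,173,.09),('side',284,208,.081),('side',306,254,.09),('top',237,131,.07),('top',344,144,.07),('top',338,210,.07),('top',230,198,.07),('top',236,232,.01),('top',300,258,.01)]: print(n,u,v,ray(n,u,v,z).round(4))
E
```

```text
top 267 166 [0.5974 0.0062 0.081 ]
top 324 173 [ 0.5819 -0.1281  0.09  ]
side 284 208 [0.5984 0.0043 0.081 ]
side 306 254 [ 0.5807 -0.1308  0.09  ]
top 237 131 [0.6834 0.0792 0.07  ]
top 344 144 [ 0.6571 -0.1807  0.07  ]
top 338 210 [ 0.4965 -0.1654  0.07  ]
top 230 198 [0.5206 0.0926 0.07  ]
top 236 232 [0.4411 0.0777 0.01  ]
top 300 258 [ 0.379  -0.0831  0.01  ]
```

View pics/top0c.png

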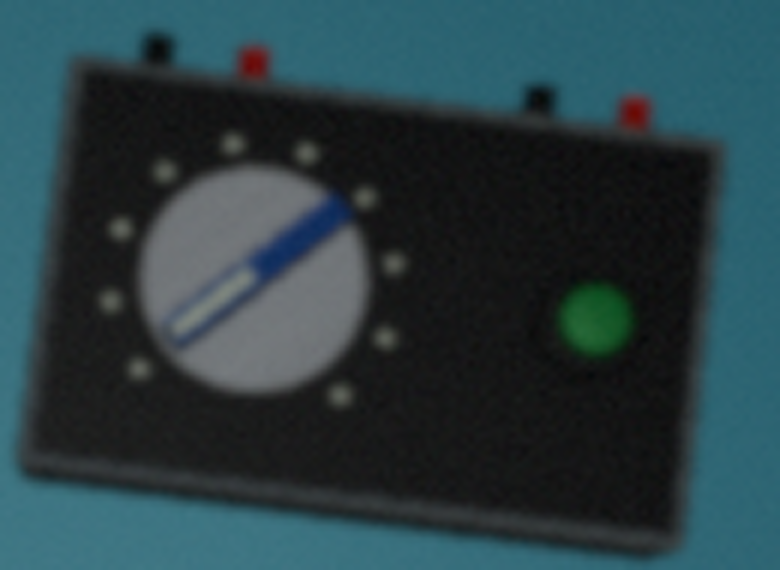

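The crop confirms the layout. The white pointer points lower-left (crop 178,335), the dial centre is at crop (254,279) and the button at crop (596,320). Both cameras agree to about 2–3 mm: dial (0.598, 0.0055), button (0.581, -0.1295), 136 mm apart against the required 135. That gives a box yaw of about -6.8° and a pointer direction of about 128.3°. I'll move over now with the fingers closed.

Emit:
{"fn": "arm_command", "kwargs": {
  "targets": [
    {"offset": [-25.4,-23,0],"rotation": [0,0,0],"grip": 0},
    {"offset": [-25.4,-23,0],"rotation": [0,0,0],"grip": 0},
    {"offset": [-25.4,-23,0],"rotation": [0,0,0],"grip": 0},
    {"offset": [-25.4,-23,0],"rotation": [0,0,0],"grip": 0},
    {"offset": [-25.4,-23,0],"rotation": [0,0,0],"grip": 0},
    {"offset": [-25.4,-23,0],"rotation": [0,0,0],"grip": 0},
    {"offset": [-25.4,-23,0],"rotation": [0,0,0],"grip": 0},
    {"offset": [-25.4,-23,0],"rotation": [0,0,0],"grip": 0},
    {"offset": [-25.4,-23,0],"rotation": [0,0,0],"grip": 0},
    {"offset": [-25.4,-23,0],"rotation": [0,0,0],"grip": 0}
  ],
  "force": 20
}}

```text
time: 0.93
eef_pos: [0.3822, 0.3066, 0.4043]
eef_rot: [-0.543, -3.094, 0.001]
ft_force: [1.6, 0.1, -0.1]
grip_width: 0.0337
finger_force: 0.0
```

Emit:
{"fn": "arm_command", "kwargs": {
  "targets": [
    {"offset": [-25.4,-23,0],"rotation": [0,0,0],"grip": 0},
    {"offset": [-25.4,-23,0],"rotation": [0,0,0],"grip": 0},
    {"offset": [-25.4,-23,0],"rotation": [0,0,0],"grip": 0},
    {"offset": [-25.4,-23,0],"rotation": [0,0,0],"grip": 0},
    {"offset": [-25.4,-23,0],"rotation": [0,0,0],"grip": 0},
    {"offset": [-25.4,-23,0],"rotation": [0,0,0],"grip": 0},
    {"offset": [-25.4,-23,0],"rotation": [0,0,0],"grip": 0},
    {"offset": [-25.4,-23,0],"rotation": [0,0,0],"grip": 0},
    {"offset": [-25.4,-23,0],"rotation": [0,0,0],"grip": 0},
    {"offset": [-25.4,-23,0],"rotation": [0,0,0],"grip": 0}
  ]
}}

```text
time: 1.77
eef_pos: [0.5427, 0.0038, 0.4043]
eef_rot: [-0.544, -3.094, -0.0]
ft_force: [-0.2, 1.0, 0.5]
grip_width: -0.0
finger_force: 0.0
```

Emit:
{"fn": "arm_command", "kwargs": {
  "targets": [
    {"offset": [0,0,0],"rotation": [0,0,0.092],"grip": 0},
    {"offset": [0,0,0],"rotation": [0,0,0.092],"grip": 0},
    {"offset": [0,0,0],"rotation": [0,0,0.092],"grip": 0},
    {"offset": [0,0,0],"rotation": [0,0,0.092],"grip": 0},
    {"offset": [0,0,0],"rotation": [0,0,0.092],"grip": 0},
    {"offset": [0,0,0],"rotation": [0,0,0.092],"grip": 0},
    {"offset": [0,0,0],"rotation": [0,0,0],"grip": 0},
    {"offset": [0,0,0],"rotation": [0,0,0],"grip": 0}
  ]
}}

```text
time: 2.43
eef_pos: [0.5422, 0.0055, 0.4043]
eef_rot: [-1.363, -2.83, 0.0]
ft_force: [-1.0, -1.2, 0.3]
grip_width: 0.0008
finger_force: 0.0
```

```bash
cat >> h.py <<'E'
def st():
    s=ctrl.observe();M=R.from_rotvec(s['eef_rot']).as_matrix()
    print('t',s['time'],'p',s['eef_pos'].round(4),'yang',np.degrees(np.arctan2(M[1,1],M[0,1])).round(2),'z',M[:,2].round(3),'F',s['ft_force'].round(2),'w',round(s['grip_width'],4))
    return s,M
def goal(D,phi,r,d):  # dial-fixed position, xy
    a=np.radians(phi);e=np.array([np.cos(a),np.sin(a)]);n=np.array([-e[1],e[0]]);return D+r*e+d*n
E
python3 - <<'E'
from h import *
s,M=st();p=eyes.camera_params('wrist');print(p)
cv2.imwrite('pics/w1.png',cv2.resize(eyes.camera('wrist')[:,:,::-1],(768,576)))
D=np.array([.598,.0055]);B=np.array([.5813,-.1295])
g=np.append(goal(D,128.3,.034,.045),.277);print(M.T@(g-s['eef_pos'])*1000)
def proj(P):
    q=R.from_rotvec(p['rvec']).apply(P)+p['tvec'];r=np.hypot(q[0],q[1]);th=np.arctan2(r,q[2]);return 1.5*np.array([p['cx']+p['fx']*th*q[0]/r,p['cy']+p['fy']*th*q[1]/r])
print('dial axis wing top',proj([*D,.105]),'button',proj([*B,.09]))
E
```

```text
t 2.4333 p [0.5422 0.0055 0.4043] yang 38.58 z [-0.001  0.    -1.   ] F [-1.03 -1.18  0.25] w 0.0008
{'fx': 297.3186396354542, 'fy': 297.3186396354542, 'cx': 253.83994632718017, 'cy': 196.2258452609088, 'rvec': array([-2.72307317, -0.95312882, -0.1280778 ]), 'tvec': array([-0.42715855, -0.3520976 ,  0.30215132])}
[ -0.59917239  -1.15511983 127.32705239]
dial axis wing top [445.36561495 340.48335428] button [313.41258838 443.99218128]
```

View pics/w1.png

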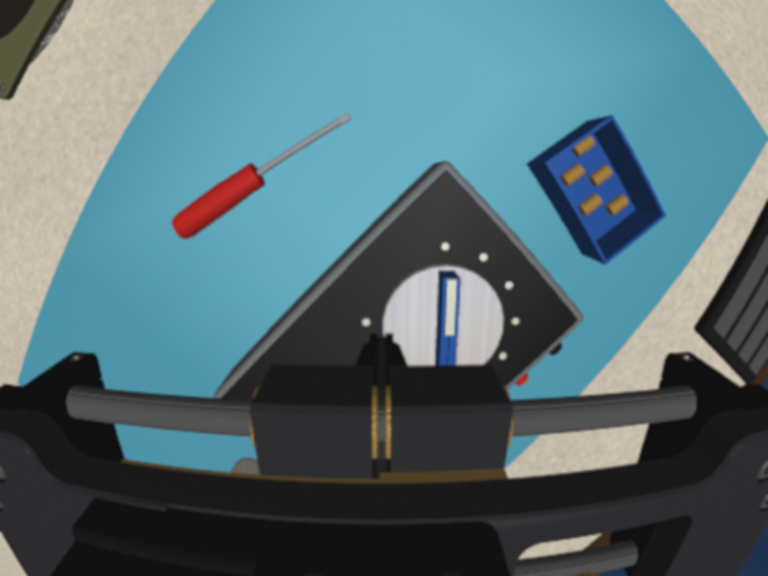

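The wrist view shows the wing upright in the picture at x≈448, with the pointer end at (449,272). The predicted axis point was (445,340), so it agrees to a few mm, and the fingers are to the left of the wing as intended. Next I'll descend and approach.

Emit:
{"fn": "arm_command", "kwargs": {
  "targets": [
    {"offset": [0,-1,25],"rotation": [0,0,0],"grip": 0},
    {"offset": [0,0,25],"rotation": [0,0,0],"grip": 0},
    {"offset": [0,0,25],"rotation": [0,0,0],"grip": 0},
    {"offset": [0,0,25],"rotation": [0,0,0],"grip": 0},
    {"offset": [0,0,15],"rotation": [0,0,0],"grip": 0},
    {"offset": [0,0,7],"rotation": [0,0,0],"grip": 0},
    {"offset": [0,0,5],"rotation": [0,0,0],"grip": 0},
    {"offset": [0,0,0],"rotation": [0,0,0],"grip": 0},
    {"offset": [0,0,0],"rotation": [0,0,0],"grip": 0}
  ]
}}

```text
time: 3.23
eef_pos: [0.542, 0.0048, 0.2788]
eef_rot: [1.365, 2.828, 0.001]
ft_force: [-0.1, -0.2, -0.4]
grip_width: 0.0008
finger_force: 0.0
```

Emit:
{"fn": "arm_command", "kwargs": {
  "targets": [
    {"offset": [0,5,0],"rotation": [0,0,0],"grip": 0},
    {"offset": [0,5,0],"rotation": [0,0,0],"grip": 0},
    {"offset": [0,5,0],"rotation": [0,0,0],"grip": 0},
    {"offset": [0,3,0],"rotation": [0,0,0],"grip": 0},
    {"offset": [0,2,0],"rotation": [0,0,0],"grip": 0},
    {"offset": [0,0,0],"rotation": [0,0,0],"grip": 0},
    {"offset": [0,0,0],"rotation": [0,0,0],"grip": 0}
  ]
}}

```text
time: 3.82
eef_pos: [0.5573, 0.0174, 0.2777]
eef_rot: [-1.366, -2.829, 0.0]
ft_force: [0.8, -0.4, 0.2]
grip_width: 0.0006
finger_force: 0.0
```

```bash
python3 - <<'E'
from h import *
s,M=st()
D=np.array([.598,.0055]);g=np.append(goal(D,128.3,.034,.018),.277);print(M.T@(g-s['eef_pos'])*1000)
cv2.imwrite('pics/w2.png',eyes.camera('wrist')[120:290,170:360,::-1].repeat(3,0).repeat(3,1))
E
```

```text
t 3.8167 p [0.5573 0.0174 0.2777] yang 38.46 z [-0. -0. -1.] F [ 0.75 -0.37  0.21] w 0.0006
[-0.60203862  6.54792931  0.67870253]
```

View pics/w2.png

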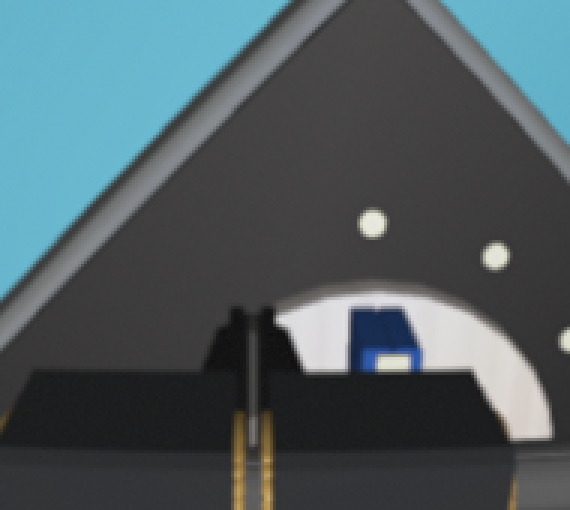

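The crop shows the wing end at x≈350–403 and the tapered fingertip at x≈235–275, a gap of roughly 10–16 mm. I'll creep in until there is contact.

Emit:
{"fn": "arm_command", "kwargs": {
  "targets": [
    {"offset": [0,3,0],"rotation": [0,0,0],"grip": 0},
    {"offset": [0,3,0],"rotation": [0,0,0],"grip": 0},
    {"offset": [0,0,0],"rotation": [0,0,0],"grip": 0}
  ]
}}

```text
time: 4.12
eef_pos: [0.5623, 0.0212, 0.2778]
eef_rot: [1.366, 2.829, 0.0]
ft_force: [0.7, 0.3, 0.5]
grip_width: 0.0003
finger_force: 0.0
```

Emit:
{"fn": "arm_command", "kwargs": {
  "targets": [
    {"offset": [0,2,0],"rotation": [0,0,0],"grip": 0},
    {"offset": [0,0,0],"rotation": [0,0,0],"grip": 0}
  ]
}}

```text
time: 4.28
eef_pos: [0.5637, 0.0224, 0.2778]
eef_rot: [1.366, 2.829, 0.0]
ft_force: [-0.2, 0.5, -0.0]
grip_width: 0.0008
finger_force: 0.0
```

Emit:
{"fn": "arm_command", "kwargs": {
  "targets": [
    {"offset": [0,2,0],"rotation": [0,0,0],"grip": 0},
    {"offset": [0,0,0],"rotation": [0,0,0],"grip": 0}
  ]
}}

```text
time: 4.45
eef_pos: [0.5653, 0.0236, 0.2778]
eef_rot: [1.366, 2.829, 0.0]
ft_force: [-0.4, -1.0, -0.5]
grip_width: 0.0005
finger_force: 0.0
```

Emit:
{"fn": "arm_command", "kwargs": {
  "targets": [
    {"offset": [0,2,0],"rotation": [0,0,0],"grip": 0},
    {"offset": [0,0,0],"rotation": [0,0,0],"grip": 0}
  ]
}}

```text
time: 4.62
eef_pos: [0.5668, 0.0249, 0.2778]
eef_rot: [1.366, 2.829, 0.0]
ft_force: [-0.9, -0.2, 0.4]
grip_width: 0.0005
finger_force: 0.0
```

Emit:
{"fn": "arm_command", "kwargs": {
  "targets": [
    {"offset": [0,1.5,0],"rotation": [0,0,0],"grip": 0},
    {"offset": [0,0,0],"rotation": [0,0,0],"grip": 0}
  ]
}}

```text
time: 4.78
eef_pos: [0.5676, 0.0255, 0.2777]
eef_rot: [-1.365, -2.828, 0.002]
ft_force: [-2.9, -1.8, 0.9]
grip_width: 0.0005
finger_force: 1.6
```

Emit:
{"fn": "arm_command", "kwargs": {
  "targets": [
    {"offset": [0,1.5,0],"rotation": [0,0,0],"grip": 0},
    {"offset": [0,0,0],"rotation": [0,0,0],"grip": 0}
  ]
}}

```text
time: 4.95
eef_pos: [0.5684, 0.0262, 0.2777]
eef_rot: [-1.365, -2.827, 0.005]
ft_force: [-5.6, -4.0, 3.5]
grip_width: 0.0004
finger_force: 3.5
```

```bash
python3 - <<'E'
from h import *
s,M=st()
D=np.array([.598,.0055]);g=np.append(goal(D,128.3,.034,0),.277);print(M.T@(g-s['eef_pos'])*1000)
cv2.imwrite('pics/w3.png',eyes.camera('wrist')[120:290,170:360,::-1].repeat(3,0).repeat(3,1))
E
```

```text
t 4.95 p [0.5684 0.0262 0.2777] yang 38.46 z [-0.004 -0.002 -1.   ] F [-5.65 -3.99  3.45] w 0.0004
[-0.55521541 10.397084    0.63243662]
```

View pics/w3.png

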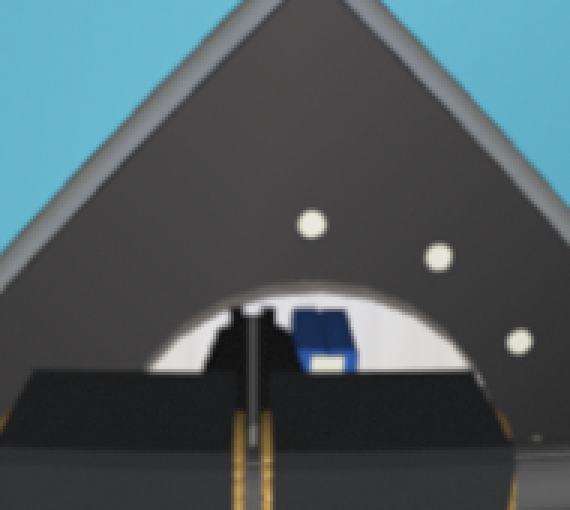

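There is contact at about 11 mm off the wing's middle, and the fingertip is flush on the wing's left side (x≈293). Next I'll turn the tool about the dial's axis, which sits at (-34.5, 11) in tool xy, in 0.06 rad rows.

Emit:
{"fn": "arm_command", "kwargs": {
  "targets": [
    {"offset": [0.6,2.1,0],"rotation": [0,0,0.06],"grip": 0},
    {"offset": [0.6,2.1,0],"rotation": [0,0,0.06],"grip": 0},
    {"offset": [0.6,2.1,0],"rotation": [0,0,0.06],"grip": 0}
  ]
}}

```text
time: 5.25
eef_pos: [0.5712, 0.0303, 0.2775]
eef_rot: [-1.614, -2.687, 0.017]
ft_force: [-17.3, -10.8, 12.0]
grip_width: 0.0005
finger_force: 11.0
```

Emit:
{"fn": "arm_command", "kwargs": {
  "targets": [
    {"offset": [0.6,2.1,0],"rotation": [0,0,0.06],"grip": 0},
    {"offset": [0.6,2.1,0],"rotation": [0,0,0.06],"grip": 0},
    {"offset": [0,0,0],"rotation": [0,0,0],"grip": 0}
  ]
}}

```text
time: 5.5
eef_pos: [0.5743, 0.0334, 0.2775]
eef_rot: [-1.771, -2.586, 0.016]
ft_force: [-15.3, -6.3, 9.9]
grip_width: 0.0001
finger_force: 8.6
```

```bash
cat >> h.py <<'E'
def rel():
    s,M=st();D=np.array([.598,.0055]);v=(M.T@(np.append(D,.277)-s['eef_pos'])*1000).round(1)
    print('D in tool',v,'(want -34.5,11)  turned',128.3-90-np.degrees(np.arctan2(M[1,1],M[0,1])),'Ftool',(M.T@s['ft_force']).round(1))
E
python3 -c "
from h import *
rel();cv2.imwrite('pics/t3.png',eyes.camera('top')[120:215,225:355,::-1].repeat(5,0).repeat(5,1))"
```

```text
t 5.5 p [0.5743 0.0334 0.2775] yang 21.19 z [-0.012 -0.004 -1.   ] F [-15.29  -6.29   9.87] w 0.0001
D in tool [-34.6  12.    0.3] (want -34.5,11)  turned 17.108411333679474 Ftool [ -0.3 -16.7  -9.7]
```

View pics/t3.png

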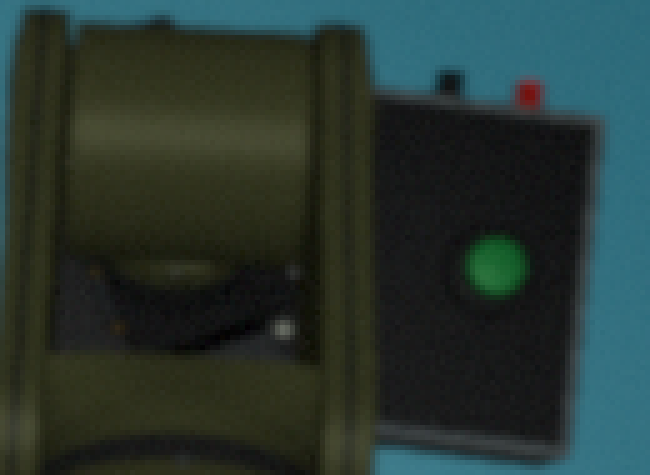

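In the top view the arm hides the dial. The button at crop (495,266) and the box's right edge are unchanged, so the box has not moved. The push force is higher than it should be, though, so I'll look from the wrist and the side.

```bash
python3 -c "
from h import *
a=eyes.camera('wrist')[120:290,170:360,::-1].repeat(2,0).repeat(2,1);b=eyes.camera('side')[150:290,220:360,::-1]
b=cv2.resize(b,(400,400),interpolation=cv2.INTER_CUBIC);a=cv2.copyMakeBorder(a,0,60,0,0,0);cv2.imwrite('pics/ws4.png',np.hstack([a,b]))"
```

```text
(no output)
```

View pics/ws4.png

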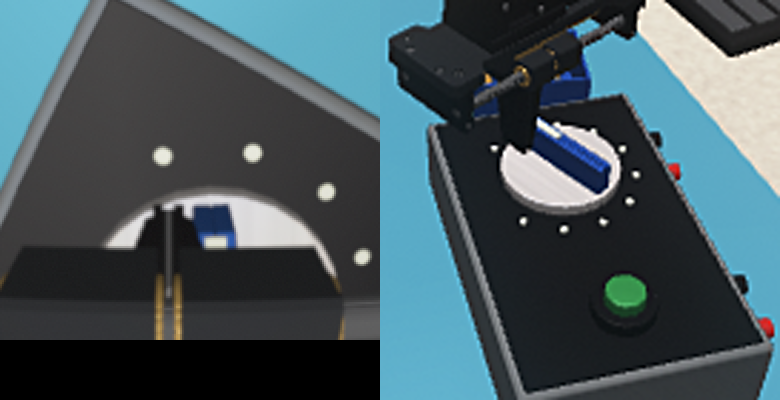

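The wing still stands square to the finger, so it has followed the turn (about 17°). I'll locate the line of force from the wrist torque.

```bash
python3 -c "
from h import *
rel();s=ctrl.observe();M=R.from_rotvec(s['eef_rot']).as_matrix();F=M.T@s['ft_force'];T=M.T@s['ft_torque'];print(F,T)
print('closest pt (mm, tool)',np.cross(F,T)/(F@F)*1000,'dir',F/np.linalg.norm(F),'pitch',F@T/(F@F))"
```

```text
t 5.65 p [0.5749 0.0339 0.2776] yang 21.27 z [-0.008 -0.002 -1.   ] F [-9.89 -4.65  7.22] w 0.0001
D in tool [-34.9  11.3   0.5] (want -34.5,11)  turned 17.031888088269238 Ftool [ -0.7 -11.   -7.1]
[ -0.74169595 -10.96616058  -7.13676716] [ 1.99117081 -0.02086628 -0.02187766]
closest pt (mm, tool) [  0.52984798 -82.83876483 127.23270797] dir [-0.05659654 -0.83679403 -0.54458478] pitch -0.006357767952884466
```

The force acts near the fingertip and near the wing's end, and it falls while the tool holds still. So the dial is heavily damped and I was simply pushing too fast. I'll wait, then go slower.

Emit:
{"fn": "arm_command", "kwargs": {
  "targets": [
    {"offset": [0,0,0],"rotation": [0,0,0],"grip": 0},
    {"offset": [0,0,0],"rotation": [0,0,0],"grip": 0},
    {"offset": [0,0,0],"rotation": [0,0,0],"grip": 0},
    {"offset": [0,0,0],"rotation": [0,0,0],"grip": 0},
    {"offset": [0,0,0],"rotation": [0,0,0],"grip": 0}
  ]
}}

```text
time: 6.07
eef_pos: [0.5757, 0.0345, 0.2776]
eef_rot: [-1.772, -2.591, 0.003]
ft_force: [-5.2, -0.4, 2.5]
grip_width: 0.0001
finger_force: 2.7
```

Emit:
{"fn": "arm_command", "kwargs": {
  "targets": [
    {"offset": [0.2,0.7,0],"rotation": [0,0,0.02],"grip": 0},
    {"offset": [0.2,0.7,0],"rotation": [0,0,0.02],"grip": 0},
    {"offset": [0.2,0.7,0],"rotation": [0,0,0.02],"grip": 0},
    {"offset": [0,0,0],"rotation": [0,0,0],"grip": 0},
    {"offset": [0,0,0],"rotation": [0,0,0],"grip": 0}
  ]
}}

```text
time: 6.48
eef_pos: [0.5775, 0.0359, 0.2776]
eef_rot: [-1.849, -2.536, 0.003]
ft_force: [-3.6, -0.8, 3.0]
grip_width: -0.0002
finger_force: 2.6
```

```bash
python3 -c "
from h import *
rel()"
```

```text
t 6.4833 p [0.5775 0.0359 0.2776] yang 17.81 z [-0.003  0.    -1.   ] F [-3.6  -0.76  3.03] w -0.0002
D in tool [-35.3  10.2   0.6] (want -34.5,11)  turned 20.490876757000677 Ftool [ 0.4 -3.7 -3. ]
```

The force is now about 4 N, as expected. I'll continue at this pace.

Emit:
{"fn": "arm_command", "kwargs": {
  "targets": [
    {"offset": [0.2,0.7,0],"rotation": [0,0,0.02],"grip": 0},
    {"offset": [0.2,0.7,0],"rotation": [0,0,0.02],"grip": 0},
    {"offset": [0.2,0.7,0],"rotation": [0,0,0.02],"grip": 0},
    {"offset": [0.2,0.7,0],"rotation": [0,0,0.02],"grip": 0},
    {"offset": [0.2,0.7,0],"rotation": [0,0,0.02],"grip": 0},
    {"offset": [0.2,0.7,0],"rotation": [0,0,0.02],"grip": 0},
    {"offset": [0.2,0.7,0],"rotation": [0,0,0.02],"grip": 0},
    {"offset": [0.2,0.7,0],"rotation": [0,0,0.02],"grip": 0},
    {"offset": [0.2,0.7,0],"rotation": [0,0,0.02],"grip": 0},
    {"offset": [0.2,0.7,0],"rotation": [0,0,0.02],"grip": 0}
  ]
}}

```text
time: 7.32
eef_pos: [0.583, 0.0394, 0.2776]
eef_rot: [-2.092, -2.336, 0.009]
ft_force: [-12.3, -1.6, 9.3]
grip_width: 0.0006
finger_force: 6.7
```

Emit:
{"fn": "arm_command", "kwargs": {
  "targets": [
    {"offset": [0.2,0.7,0],"rotation": [0,0,0.02],"grip": 0},
    {"offset": [0.2,0.7,0],"rotation": [0,0,0.02],"grip": 0},
    {"offset": [0.2,0.7,0],"rotation": [0,0,0.02],"grip": 0},
    {"offset": [0.2,0.7,0],"rotation": [0,0,0.02],"grip": 0},
    {"offset": [0.2,0.7,0],"rotation": [0,0,0.02],"grip": 0},
    {"offset": [0.2,0.7,0],"rotation": [0,0,0.02],"grip": 0},
    {"offset": [0.2,0.7,0],"rotation": [0,0,0.02],"grip": 0},
    {"offset": [0.2,0.7,0],"rotation": [0,0,0.02],"grip": 0},
    {"offset": [0.2,0.7,0],"rotation": [0,0,0.02],"grip": 0},
    {"offset": [0.2,0.7,0],"rotation": [0,0,0.02],"grip": 0}
  ]
}}

```text
time: 8.15
eef_pos: [0.5896, 0.0418, 0.2776]
eef_rot: [-2.314, -2.114, 0.011]
ft_force: [-13.8, 0.6, 9.6]
grip_width: 0.0005
finger_force: 7.6
```

```bash
python3 -c "
from h import *
rel();a=eyes.camera('wrist')[120:290,170:360,::-1].repeat(2,0).repeat(2,1);b=eyes.camera('side')[150:290,220:360,::-1]
b=cv2.resize(b,(400,400),interpolation=cv2.INTER_CUBIC);a=cv2.copyMakeBorder(a,0,60,0,0,0);cv2.imwrite('pics/ws5.png',np.hstack([a,b]))"
```

```text
t 8.15 p [0.5896 0.0418 0.2776] yang -5.15 z [-0.01   0.001 -1.   ] F [-13.77   0.62   9.6 ] w 0.0005
D in tool [-35.4  11.7   0.5] (want -34.5,11)  turned 43.45498163380411 Ftool [ -0.6 -13.9  -9.5]
```

View pics/ws5.png

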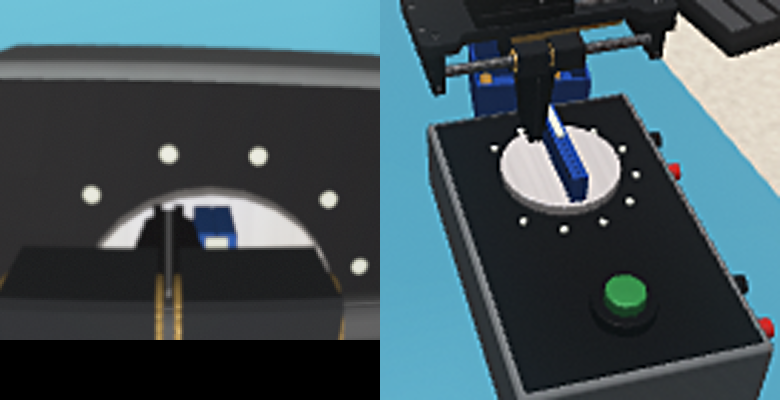

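The box corners are unchanged in the side view, and the wing follows the finger (about 40°). I'll go a little slower to keep the drag force down.

Emit:
{"fn": "arm_command", "kwargs": {
  "targets": [
    {"offset": [0.2,0.5,0],"rotation": [0,0,0.015],"grip": 0},
    {"offset": [0.2,0.5,0],"rotation": [0,0,0.015],"grip": 0},
    {"offset": [0.2,0.5,0],"rotation": [0,0,0.015],"grip": 0},
    {"offset": [0.2,0.5,0],"rotation": [0,0,0.015],"grip": 0},
    {"offset": [0.2,0.5,0],"rotation": [0,0,0.015],"grip": 0},
    {"offset": [0.2,0.5,0],"rotation": [0,0,0.015],"grip": 0},
    {"offset": [0.2,0.5,0],"rotation": [0,0,0.015],"grip": 0},
    {"offset": [0.2,0.5,0],"rotation": [0,0,0.015],"grip": 0},
    {"offset": [0.2,0.5,0],"rotation": [0,0,0.015],"grip": 0},
    {"offset": [0.2,0.5,0],"rotation": [0,0,0.015],"grip": 0}
  ]
}}

```text
time: 9.08
eef_pos: [0.5955, 0.043, 0.2775]
eef_rot: [-2.468, -1.937, 0.007]
ft_force: [-9.0, -0.1, 5.9]
grip_width: 0.0007
finger_force: 4.7
```

Emit:
{"fn": "arm_command", "kwargs": {
  "targets": [
    {"offset": [0.15,0.55,0],"rotation": [0,0,0.015],"grip": 0},
    {"offset": [0.15,0.55,0],"rotation": [0,0,0.015],"grip": 0},
    {"offset": [0.15,0.55,0],"rotation": [0,0,0.015],"grip": 0},
    {"offset": [0.15,0.55,0],"rotation": [0,0,0.015],"grip": 0},
    {"offset": [0.15,0.55,0],"rotation": [0,0,0.015],"grip": 0},
    {"offset": [0.15,0.55,0],"rotation": [0,0,0.015],"grip": 0},
    {"offset": [0.15,0.55,0],"rotation": [0,0,0.015],"grip": 0},
    {"offset": [0.15,0.55,0],"rotation": [0,0,0.015],"grip": 0},
    {"offset": [0.15,0.55,0],"rotation": [0,0,0.015],"grip": 0},
    {"offset": [0.15,0.55,0],"rotation": [0,0,0.015],"grip": 0}
  ]
}}

```text
time: 9.92
eef_pos: [0.6008, 0.0431, 0.2775]
eef_rot: [-2.605, -1.746, 0.009]
ft_force: [-11.3, 1.6, 7.4]
grip_width: 0.0005
finger_force: 6.2
```

```bash
python3 -c "
from h import *
rel()"
```

```text
t 9.9167 p [0.6008 0.0431 0.2775] yang -22.35 z [-0.008  0.002 -1.   ] F [-11.32   1.63   7.38] w 0.0005
D in tool [-35.8  11.7   0.5] (want -34.5,11)  turned 60.64855824867165 Ftool [ -2.8 -11.2  -7.3]
```

Emit:
{"fn": "arm_command", "kwargs": {
  "targets": [
    {"offset": [0.1,0.55,0],"rotation": [0,0,0.015],"grip": 0},
    {"offset": [0.1,0.55,0],"rotation": [0,0,0.015],"grip": 0},
    {"offset": [0.1,0.55,0],"rotation": [0,0,0.015],"grip": 0},
    {"offset": [0.1,0.55,0],"rotation": [0,0,0.015],"grip": 0},
    {"offset": [0.1,0.55,0],"rotation": [0,0,0.015],"grip": 0},
    {"offset": [0.1,0.55,0],"rotation": [0,0,0.015],"grip": 0},
    {"offset": [0.1,0.55,0],"rotation": [0,0,0.015],"grip": 0},
    {"offset": [0.1,0.55,0],"rotation": [0,0,0.015],"grip": 0},
    {"offset": [0.1,0.55,0],"rotation": [0,0,0.015],"grip": 0},
    {"offset": [0.1,0.55,0],"rotation": [0,0,0.015],"grip": 0}
  ]
}}

```text
time: 10.75
eef_pos: [0.6059, 0.0422, 0.2775]
eef_rot: [-2.727, -1.544, 0.01]
ft_force: [-14.0, 5.7, 9.2]
grip_width: 0.0004
finger_force: 7.4
```

Emit:
{"fn": "arm_command", "kwargs": {
  "targets": [
    {"offset": [0.1,0.5,0],"rotation": [0,0,0.015],"grip": 0},
    {"offset": [0.1,0.5,0],"rotation": [0,0,0.015],"grip": 0},
    {"offset": [0.1,0.5,0],"rotation": [0,0,0.015],"grip": 0},
    {"offset": [0.1,0.5,0],"rotation": [0,0,0.015],"grip": 0},
    {"offset": [0.1,0.5,0],"rotation": [0,0,0.015],"grip": 0},
    {"offset": [0.1,0.5,0],"rotation": [0,0,0.015],"grip": 0},
    {"offset": [0.1,0.5,0],"rotation": [0,0,0.015],"grip": 0},
    {"offset": [0.1,0.5,0],"rotation": [0,0,0.015],"grip": 0},
    {"offset": [0.1,0.5,0],"rotation": [0,0,0.015],"grip": 0},
    {"offset": [0.1,0.5,0],"rotation": [0,0,0.015],"grip": 0}
  ]
}}

```text
time: 11.58
eef_pos: [0.6112, 0.0404, 0.2776]
eef_rot: [-2.836, -1.336, 0.006]
ft_force: [-8.4, 4.2, 6.6]
grip_width: 0.0006
finger_force: 5.4
```

```bash
python3 -c "
from h import *
rel();cv2.imwrite('pics/s6.png',eyes.camera('side')[:,:,::-1])
a=cv2.imread('pics/side0.png');b=cv2.imread('pics/s6.png')
for n,(x,y,w,h) in dict(button=(290,240,35,30),corner=(255,285,110,25)).items():
    print(n,cv2.phaseCorrelate(*[cv2.cvtColor(i[y:y+h,x:x+w],6).astype(np.float32) for i in(a,b)]))"
```

```text
t 11.5833 p [0.6112 0.0404 0.2776] yang -39.54 z [-0.006  0.004 -1.   ] F [-8.4   4.17  6.59] w 0.0006
D in tool [-35.3  12.    0.5] (want -34.5,11)  turned 77.84276666750822 Ftool [-2.1 -9.2 -6.5]
button ((0.005407011193582889, 0.04638936441887331), 0.998209297436255)
corner ((0.006673485996856243, 0.5076660078672965), 0.9991801180839539)
```

Emit:
{"fn": "arm_command", "kwargs": {
  "targets": [
    {"offset": [0.15,0.55,0],"rotation": [0,0,0.015],"grip": 0},
    {"offset": [0.15,0.55,0],"rotation": [0,0,0.015],"grip": 0},
    {"offset": [0.15,0.55,0],"rotation": [0,0,0.015],"grip": 0},
    {"offset": [0.15,0.55,0],"rotation": [0,0,0.015],"grip": 0},
    {"offset": [0.15,0.55,0],"rotation": [0,0,0.015],"grip": 0},
    {"offset": [0.15,0.55,0],"rotation": [0,0,0.015],"grip": 0},
    {"offset": [0.15,0.55,0],"rotation": [0,0,0.015],"grip": 0},
    {"offset": [0.15,0.55,0],"rotation": [0,0,0.015],"grip": 0},
    {"offset": [0.15,0.55,0],"rotation": [0,0,0.015],"grip": 0},
    {"offset": [0.15,0.55,0],"rotation": [0,0,0.015],"grip": 0}
  ]
}}

```text
time: 12.47
eef_pos: [0.6163, 0.0379, 0.2776]
eef_rot: [-2.928, -1.12, 0.006]
ft_force: [-9.6, 7.1, 5.5]
grip_width: 0.0007
finger_force: 5.7
```

Emit:
{"fn": "arm_command", "kwargs": {
  "targets": [
    {"offset": [0.15,0.55,0],"rotation": [0,0,0.015],"grip": 0},
    {"offset": [0.15,0.55,0],"rotation": [0,0,0.015],"grip": 0},
    {"offset": [0.15,0.55,0],"rotation": [0,0,0.015],"grip": 0},
    {"offset": [0.15,0.55,0],"rotation": [0,0,0.015],"grip": 0},
    {"offset": [0.15,0.55,0],"rotation": [0,0,0.015],"grip": 0},
    {"offset": [0.15,0.55,0],"rotation": [0,0,0.015],"grip": 0},
    {"offset": [0.15,0.55,0],"rotation": [0,0,0.015],"grip": 0},
    {"offset": [0.15,0.55,0],"rotation": [0,0,0.015],"grip": 0},
    {"offset": [0.15,0.55,0],"rotation": [0,0,0.015],"grip": 0},
    {"offset": [0.15,0.55,0],"rotation": [0,0,0.015],"grip": 0}
  ]
}}

```text
time: 13.3
eef_pos: [0.6205, 0.0351, 0.2775]
eef_rot: [-3.002, -0.897, 0.009]
ft_force: [-11.3, 10.0, 8.3]
grip_width: 0.0002
finger_force: 7.2
```

Emit:
{"fn": "arm_command", "kwargs": {
  "targets": [
    {"offset": [0.15,0.5,0],"rotation": [0,0,0.015],"grip": 0},
    {"offset": [0.15,0.5,0],"rotation": [0,0,0.015],"grip": 0},
    {"offset": [0.15,0.5,0],"rotation": [0,0,0.015],"grip": 0},
    {"offset": [0.15,0.5,0],"rotation": [0,0,0.015],"grip": 0},
    {"offset": [0.15,0.5,0],"rotation": [0,0,0.015],"grip": 0},
    {"offset": [0,0,0],"rotation": [0,0,0],"grip": 0},
    {"offset": [0,0,0],"rotation": [0,0,0],"grip": 0},
    {"offset": [0,0,0],"rotation": [0,0,0],"grip": 0},
    {"offset": [0,0,0],"rotation": [0,0,0],"grip": 0}
  ]
}}

```text
time: 14.05
eef_pos: [0.6229, 0.0329, 0.2776]
eef_rot: [-3.036, -0.786, 0.006]
ft_force: [-7.6, 6.6, 5.7]
grip_width: 0.0005
finger_force: 4.5
```

```bash
python3 -c "
from h import *
rel()"
```

```text
t 14.05 p [0.6229 0.0329 0.2776] yang -60.98 z [-0.005  0.005 -1.   ] F [-7.56  6.57  5.71] w 0.0005
D in tool [-35.   11.9   0.6] (want -34.5,11)  turned 99.28302582581611 Ftool [-3.4 -9.4 -5.6]
```

Emit:
{"fn": "arm_command", "kwargs": {
  "targets": [
    {"offset": [0.15,0.5,0],"rotation": [0,0,0.015],"grip": 0},
    {"offset": [0.15,0.5,0],"rotation": [0,0,0.015],"grip": 0},
    {"offset": [0.15,0.5,0],"rotation": [0,0,0.015],"grip": 0},
    {"offset": [0.15,0.5,0],"rotation": [0,0,0.015],"grip": 0},
    {"offset": [0.15,0.5,0],"rotation": [0,0,0.015],"grip": 0},
    {"offset": [0.15,0.5,0],"rotation": [0,0,0.015],"grip": 0},
    {"offset": [0.15,0.5,0],"rotation": [0,0,0.015],"grip": 0},
    {"offset": [0.15,0.5,0],"rotation": [0,0,0.015],"grip": 0}
  ]
}}

```text
time: 14.72
eef_pos: [0.6258, 0.0296, 0.2775]
eef_rot: [-3.078, -0.601, 0.006]
ft_force: [-6.5, 5.9, 5.4]
grip_width: 0.0002
finger_force: 4.0
```

Emit:
{"fn": "arm_command", "kwargs": {
  "targets": [
    {"offset": [0,0,0],"rotation": [0,0,0],"grip": 0},
    {"offset": [0,0,0],"rotation": [0,0,0],"grip": 0},
    {"offset": [0,0,0],"rotation": [0,0,0],"grip": 0},
    {"offset": [0,0,0],"rotation": [0,0,0],"grip": 0},
    {"offset": [0,0,0],"rotation": [0,0,0],"grip": 0},
    {"offset": [0,0,0],"rotation": [0,0,0],"grip": 0}
  ]
}}

```text
time: 15.22
eef_pos: [0.6263, 0.0289, 0.2774]
eef_rot: [-3.081, -0.603, 0.003]
ft_force: [-3.7, 3.0, 1.6]
grip_width: 0.0003
finger_force: 2.1
```

```bash
python3 -c "
from h import *
rel()"
```

```text
t 15.2167 p [0.6263 0.0289 0.2774] yang -67.85 z [-0.002  0.002 -1.   ] F [-3.71  2.99  1.63] w 0.0003
D in tool [-35.1  11.    0.5] (want -34.5,11)  turned 106.14857826473212 Ftool [-2.3 -4.2 -1.6]
```

Force is falling near the half-way point, so I'll take a little more and then hold.

Emit:
{"fn": "arm_command", "kwargs": {
  "targets": [
    {"offset": [0.15,0.5,0],"rotation": [0,0,0.015],"grip": 0},
    {"offset": [0.15,0.5,0],"rotation": [0,0,0.015],"grip": 0},
    {"offset": [0.15,0.5,0],"rotation": [0,0,0.015],"grip": 0},
    {"offset": [0.15,0.5,0],"rotation": [0,0,0.015],"grip": 0},
    {"offset": [0,0,0],"rotation": [0,0,0],"grip": 0},
    {"offset": [0,0,0],"rotation": [0,0,0],"grip": 0},
    {"offset": [0,0,0],"rotation": [0,0,0],"grip": 0},
    {"offset": [0,0,0],"rotation": [0,0,0],"grip": 0},
    {"offset": [0,0,0],"rotation": [0,0,0],"grip": 0},
    {"offset": [0,0,0],"rotation": [0,0,0],"grip": 0}
  ]
}}

```text
time: 16.05
eef_pos: [0.6277, 0.0271, 0.2774]
eef_rot: [-3.098, -0.51, 0.003]
ft_force: [-3.1, 3.2, 1.0]
grip_width: 0.0004
finger_force: 2.1
```

```bash
python3 -c "
from h import *
rel()"
```

```text
t 16.05 p [0.6277 0.0271 0.2774] yang -71.29 z [-0.002  0.002 -1.   ] F [-3.06  3.22  1.03] w 0.0004
D in tool [-35.   11.    0.4] (want -34.5,11)  turned 109.58901393741807 Ftool [-1.9 -4.  -1. ]
```

Emit:
{"fn": "arm_command", "kwargs": {
  "targets": [
    {"offset": [0.15,0.5,0],"rotation": [0,0,0.015],"grip": 0},
    {"offset": [0.15,0.5,0],"rotation": [0,0,0.015],"grip": 0},
    {"offset": [0.15,0.5,0],"rotation": [0,0,0.015],"grip": 0},
    {"offset": [0,0,0],"rotation": [0,0,0],"grip": 0},
    {"offset": [0,0,0],"rotation": [0,0,0],"grip": 0},
    {"offset": [0,0,0],"rotation": [0,0,0],"grip": 0},
    {"offset": [0,0,0],"rotation": [0,0,0],"grip": 0},
    {"offset": [0,0,0],"rotation": [0,0,0],"grip": 0},
    {"offset": [0,0,0],"rotation": [0,0,0],"grip": 0}
  ]
}}

```text
time: 16.8
eef_pos: [0.6285, 0.0259, 0.2774]
eef_rot: [-3.108, -0.44, 0.003]
ft_force: [-3.6, 4.2, 2.5]
grip_width: 0.0008
finger_force: 2.3
```

```bash
python3 -c "
from h import *
rel()
cv2.imwrite('pics/w7.png',eyes.camera('wrist')[:,:,::-1])
cv2.imwrite('pics/s7.png',eyes.camera('side')[:,:,::-1])
# numeric: wing left/right edges (blue) in wrist pics rows near pointer end, also in w3 raw crop (3x)
a=cv2.imread('pics/w3.png')[1::3,1::3];b=cv2.imread('pics/w7.png')[120:290,170:360]
for i in(a,b):
  for r in (104,108,112,116,119):
    q=i[r].astype(int);m=np.where((q[:,0]>q[:,2]+25)&(np.arange(len(q))>70)&(np.arange(len(q))<135))[0];print(r,(m.min(),m.max()) if len(m) else None)
"
```

```text
t 16.8 p [0.6285 0.0259 0.2774] yang -73.87 z [-0.002  0.002 -1.   ] F [-3.6   4.22  2.49] w 0.0008
D in tool [-35.   11.2   0.4] (want -34.5,11)  turned 112.16748165759769 Ftool [-2.3 -5.1 -2.5]
104 (np.int64(98), np.int64(114))
108 (np.int64(98), np.int64(115))
112 (np.int64(97), np.int64(116))
116 (np.int64(98), np.int64(118))
119 (np.int64(99), np.int64(119))
104 None
108 (np.int64(102), np.int64(118))
112 (np.int64(101), np.int64(119))
116 (np.int64(100), np.int64(120))
119 (np.int64(100), np.int64(121))
```

Before pushing further I'll measure the wing's angle by fitting its projected outline to the side picture, using the start picture (0°) as a check.

```bash
cat > fit.py <<'E'
from h import *
def wing(f,show=True):
    p=eyes.camera_params('side');K=np.array([[p['fx'],0,p['cx']],[0,p['fy'],p['cy']],[0,0,1]])
    im=cv2.imread(f).astype(int);k=4
    m=((im[:,:,0]>im[:,:,2]+40)|(im.min(2)>235)).astype(np.uint8)
    D=np.array([.5984,.0045])
    disc=np.array([[*(D+.046*np.array([np.cos(a),np.sin(a)])),z] for a in np.linspace(0,6.28,40) for z in(.081,.105)])
    pr=lambda P:cv2.projectPoints(P,p['rvec'],p['tvec'],K,None)[0][:,0]
    roi=np.zeros((384,512),np.uint8);cv2.fillConvexPoly(roi,cv2.convexHull(pr(disc).astype(np.int32)),1)
    blue=((im[:,:,0]>im[:,:,2]+40)&(roi>0))
    best=[]
    for t in np.arange(-10,140,1.):
        a=np.radians(128.3-t);e=np.array([np.cos(a),np.sin(a)]);n=np.array([-e[1],e[0]])
        P=np.array([[*(D+s*.042*e+q*.006*n),z] for s in(-1,1) for q in(-1,1) for z in(.081,.105)])
        g=np.zeros((384*k,512*k),np.uint8);cv2.fillConvexPoly(g,cv2.convexHull((pr(P)*k+k/2).astype(np.int32)),1)
        g=cv2.resize(g.astype(np.float32),(512,384),interpolation=cv2.INTER_AREA)
        best.append((np.minimum(g,blue).sum()/np.maximum(g,blue).sum(),t))
    print(f,int(blue.sum()),sorted(best)[::-1][:4])
if __name__=='__main__':
    import sys
    for f in sys.argv[1:]: wing(f)
E
python3 fit.py pics/side0.png pics/s6.png pics/s7.png
```

```text
pics/side0.png 393 [(np.float32(0.66712993), np.float64(-8.0)), (np.float32(0.6658911), np.float64(-4.0)), (np.float32(0.6626534), np.float64(-3.0)), (np.float32(0.66221046), np.float64(-5.0))]
pics/s6.png 217 [(np.float32(0.5156656), np.float64(86.0)), (np.float32(0.5107536), np.float64(88.0)), (np.float32(0.50943077), np.float64(87.0)), (np.float32(0.5025743), np.float64(89.0))]
pics/s7.png 407 [(np.float32(0.6798791), np.float64(131.0)), (np.float32(0.67882186), np.float64(129.0)), (np.float32(0.67601895), np.float64(132.0)), (np.float32(0.6751475), np.float64(130.0))]
```

The fit is too coarse (it reads anywhere from 112° to 130°), so I'll use my last view to decide.

```bash
python3 -c "
import cv2,numpy as np
a=cv2.resize(cv2.imread('pics/w7.png')[120:270,170:360],(400,316),interpolation=2);b=cv2.resize(cv2.imread('pics/s7.png')[185:235,255:315],(396,330),interpolation=2)
c=cv2.resize(cv2.imread('pics/side0.png')[185:235,255:315],(396,230),interpolation=2)
a=cv2.copyMakeBorder(a,0,244,0,0,0);cv2.imwrite('pics/last.png',np.hstack([a,np.vstack([b,c])]))"
```

```text
(no output)
```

View pics/last.png

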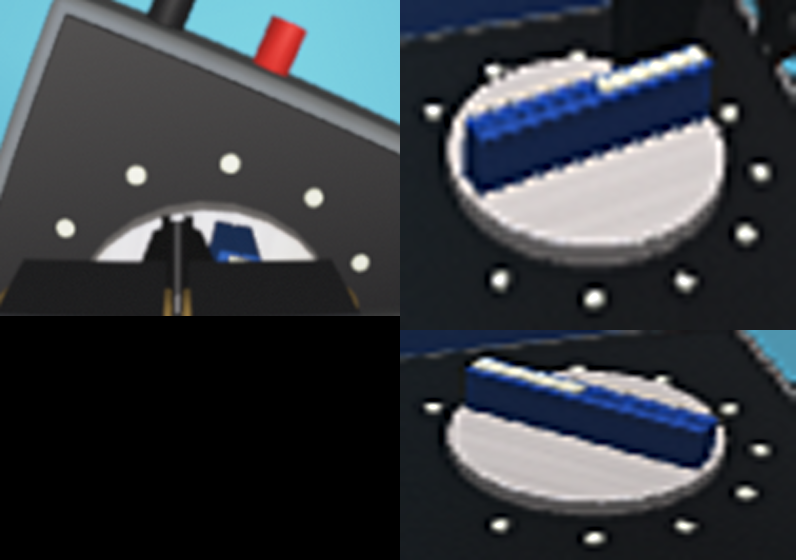

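The wrist view shows the wing leaning slightly ahead of the finger. In the side view the near top edge of the wing runs from crop (480,137) to (710,67), and in the start picture from (468,375) to (705,432). I'll back-project both edges.

```bash
python3 -c "
from h import *
def an(p,q,y0,sy):
    P=[ray('side',255+(x-400)/6.6-.4,185+(y-y0)/sy-.4,.105) for x,y in(p,q)];d=P[1]-P[0];print(P[0].round(4),P[1].round(4),np.hypot(*d[:2]),np.degrees(np.arctan2(d[1],d[0])))
an((480,137),(710,67),0,6.6);an((470,118),(695,50),0,6.6);an((483,190),(706,120),0,6.6)
an((468,375),(705,432),330,4.6)
s,M=st()"
```

```text
[0.5569 0.0008 0.105 ] [0.6379 0.0055 0.105 ] 0.08114450831845368 3.305554899030165
[0.5573 0.01   0.105 ] [0.6371 0.0147 0.105 ] 0.07998946771244246 3.369724662911973
[ 0.5488 -0.0214  0.105 ] [ 0.6255 -0.0168  0.105 ] 0.07680247560706348 3.4471881352758644
[0.5662 0.0339 0.105 ] [ 0.6198 -0.0276  0.105 ] 0.08155688973266068 -48.94169574338221
t 16.9 p [0.6285 0.0259 0.2774] yang -73.87 z [-0.002  0.002 -1.   ] F [-3.73  4.55  1.41] w 0.0005
```

The wing measures about 120–127° from the start, so it is on the fourth stop with the finger still leaning on it. I'll back straight off and rise.

Emit:
{"fn": "arm_command", "kwargs": {
  "targets": [
    {"offset": [0,-2,0],"rotation": [0,0,0],"grip": 0},
    {"offset": [0,-4,0],"rotation": [0,0,0],"grip": 0},
    {"offset": [0,-6,0],"rotation": [0,0,0],"grip": 0},
    {"offset": [0,-6,0],"rotation": [0,0,0],"grip": 0},
    {"offset": [0,0,-20],"rotation": [0,0,0],"grip": 0},
    {"offset": [0,0,-30],"rotation": [0,0,0],"grip": 0},
    {"offset": [0,0,-30],"rotation": [0,0,0],"grip": 0},
    {"offset": [0,0,0],"rotation": [0,0,0],"grip": 0},
    {"offset": [0,0,0],"rotation": [0,0,0],"grip": 0}
  ]
}}

```text
time: 17.65
eef_pos: [0.6246, 0.0428, 0.3609]
eef_rot: [3.109, 0.442, 0.009]
ft_force: [0.5, -0.1, 0.1]
grip_width: 0.0006
finger_force: 0.0
```

```bash
python3 - <<'E'
from h import *
s,M=st()
B=np.array([.5813,-.1295]);print('to above button (tool mm)',(M.T@(np.append(B,.325)-s['eef_pos'])*1000).round(1))
cv2.imwrite('pics/s8.png',eyes.camera('side')[:,:,::-1])
# wing line from the white pointer + blue top: fit principal axis of white pointer strip & blue top pixels back-projected at z=.105
for f in ('side0','s7','s8'):
    im=cv2.imread(f'pics/{f}.png').astype(int)[185:235,255:315];b=(im[:,:,0]>im[:,:,2]+40)
    y,x=np.where(b);P=np.array([ray('side',u+255,v+185,.105)[:2] for u,v in zip(x,y)])
    c=np.linalg.norm(P-[.598,.006],axis=1)<.05;P=P[c];w,V=np.linalg.eigh(np.cov(P.T));v=V[:,1];print(f,len(P),P.mean(0).round(4),np.degrees(np.arctan2(v[1],v[0]))%180)
a,b=[cv2.imread(f'pics/{f}.png') for f in('side0','s8')]
for n,(x,y,w,h) in dict(button=(290,240,35,30),edge=(236,200,30,100)).items():
    print(n,cv2.phaseCorrelate(*[cv2.cvtColor(i[y:y+h,x:x+w],6).astype(np.float32) for i in(a,b)]))
E
```

```text
t 17.65 p [0.6246 0.0428 0.3609] yang -73.83 z [ 0.006 -0.    -1.   ] F [ 0.53 -0.09  0.12] w 0.0006
to above button (tool mm) [-89.7 153.4  35.7]
side0 398 [ 0.5924 -0.0013] 117.20909561404068
s7 402 [5.91e-01 5.00e-04] 13.519714851873317
s8 393 [5.909e-01 3.000e-04] 16.695124911629335
button ((-0.017711795222034254, 0.07805375712330509), 0.9659540646606022)
edge ((-0.8615146705027925, -0.37241254846117045), 0.8084416650136312)
```

After release the wing moved back by about 3°, so it has settled on the 120° stop. The next stop would read 30° off, so this is unambiguous, and the box is unmoved (button shift under 0.1 px). Now the button.

Emit:
{"fn": "arm_command", "kwargs": {
  "targets": [
    {"offset": [-10,17,0],"rotation": [0,0,0],"grip": 0},
    {"offset": [-10,17,0],"rotation": [0,0,0],"grip": 0},
    {"offset": [-10,17,0],"rotation": [0,0,0],"grip": 0},
    {"offset": [-10,17,0],"rotation": [0,0,0],"grip": 0},
    {"offset": [-10,17,0],"rotation": [0,0,0],"grip": 0},
    {"offset": [-10,17,0],"rotation": [0,0,0],"grip": 0},
    {"offset": [-10,17,0],"rotation": [0,0,0],"grip": 0},
    {"offset": [-10,17,0],"rotation": [0,0,0],"grip": 0},
    {"offset": [-10,17,0],"rotation": [0,0,0],"grip": 0},
    {"offset": [0,0,0],"rotation": [0,0,0],"grip": 0}
  ]
}}

```text
time: 18.53
eef_pos: [0.5789, -0.1318, 0.3554]
eef_rot: [-3.111, -0.437, 0.006]
ft_force: [0.1, 0.5, 0.2]
grip_width: 0.0008
finger_force: 0.0
```

Emit:
{"fn": "arm_command", "kwargs": {
  "targets": [
    {"offset": [0,0,20],"rotation": [0,0,0],"grip": 0},
    {"offset": [0,0,20],"rotation": [0,0,0],"grip": 0},
    {"offset": [0,0,15],"rotation": [0,0,0],"grip": 0},
    {"offset": [0,0,0],"rotation": [0,0,0],"grip": 0},
    {"offset": [0,0,0],"rotation": [0,0,0],"grip": 0}
  ]
}}

```text
time: 18.95
eef_pos: [0.5795, -0.1288, 0.3005]
eef_rot: [-3.108, -0.441, 0.006]
ft_force: [-0.4, -0.1, 0.3]
grip_width: 0.0004
finger_force: 0.0
```

```bash
python3 - <<'E'
from h import *
s,M=st()
B=np.array([.5813,-.1295]);print((M.T@(np.append(B,.275)-s['eef_pos'])*1000).round(1))
im=eyes.camera('side');cv2.imwrite('pics/s9.png',im[:,:,::-1])
for f in('side0','s9'):
    q=cv2.imread(f'pics/{f}.png').astype(int);g=(q[:,:,1]>q[:,:,2]+40)&(q[:,:,1]>q[:,:,0]+40);g[:230]=0;g[280:]=0
    y,x=np.where(g);print(f,len(x),x.min(),x.max(),y.min(),y.max())
# button top-face height: bottom-most and top-most green at the known xy
p=eyes.camera_params('side');K=np.array([[p['fx'],0,p['cx']],[0,p['fy'],p['cy']],[0,0,1]])
for z in(.08,.085,.09,.095):
    P=np.array([[*(B+.014*np.array([np.cos(a),np.sin(a)])),z] for a in np.linspace(0,6.28,60)]);u=cv2.projectPoints(P,p['rvec'],p['tvec'],K,None)[0][:,0];print(z,u.min(0).round(1),u.max(0).round(1))
E
```

```text
t 18.95 p [ 0.5795 -0.1288  0.3005] yang -73.83 z [-0.004  0.002 -1.   ] F [-0.35 -0.1   0.25] w 0.0004
[ 1.7  1.2 25.5]
side0 128 299 312 246 257
s9 106 299 312 247 257
0.08 [297.8 251. ] [313.1 263. ]
0.085 [298.  249.3] [313.4 261.2]
0.09 [298.2 247.5] [313.7 259.5]
0.095 [298.5 245.7] [314.  257.7]
```

Emit:
{"fn": "arm_command", "kwargs": {
  "targets": [
    {"offset": [1,1,6],"rotation": [0,0,0],"grip": 0},
    {"offset": [0.5,0,5],"rotation": [0,0,0],"grip": 0},
    {"offset": [0,0,3],"rotation": [0,0,0],"grip": 0},
    {"offset": [0,0,0],"rotation": [0,0,0],"grip": 0},
    {"offset": [0,0,0],"rotation": [0,0,0],"grip": 0}
  ]
}}

```text
time: 19.42
eef_pos: [0.5817, -0.1301, 0.2887]
eef_rot: [-3.11, -0.441, 0.0]
ft_force: [-0.1, 0.0, 0.2]
grip_width: 0.0005
finger_force: 0.0
```

Emit:
{"fn": "arm_command", "kwargs": {
  "targets": [
    {"offset": [0,0,1.5],"rotation": [0,0,0],"grip": 0},
    {"offset": [0,0,1.5],"rotation": [0,0,0],"grip": 0},
    {"offset": [0,0,0],"rotation": [0,0,0],"grip": 0}
  ]
}}

```text
time: 19.67
eef_pos: [0.5817, -0.1301, 0.2856]
eef_rot: [-3.11, -0.441, 0.0]
ft_force: [-0.5, 0.2, 0.4]
grip_width: 0.0005
finger_force: 0.0
```

Emit:
{"fn": "arm_command", "kwargs": {
  "targets": [
    {"offset": [0,0,1.5],"rotation": [0,0,0],"grip": 0},
    {"offset": [0,0,1.5],"rotation": [0,0,0],"grip": 0},
    {"offset": [0,0,0],"rotation": [0,0,0],"grip": 0}
  ]
}}

```text
time: 19.92
eef_pos: [0.5817, -0.1301, 0.2825]
eef_rot: [-3.11, -0.441, 0.0]
ft_force: [-0.2, 0.2, 0.1]
grip_width: 0.0005
finger_force: 0.0
```

Emit:
{"fn": "arm_command", "kwargs": {
  "targets": [
    {"offset": [0,0,1],"rotation": [0,0,0],"grip": 0},
    {"offset": [0,0,1],"rotation": [0,0,0],"grip": 0},
    {"offset": [0,0,0],"rotation": [0,0,0],"grip": 0}
  ]
}}

```text
time: 20.17
eef_pos: [0.5818, -0.1301, 0.2808]
eef_rot: [3.11, 0.441, -0.0]
ft_force: [-1.4, -0.4, 0.9]
grip_width: 0.0005
finger_force: 0.9
```

Emit:
{"fn": "arm_command", "kwargs": {
  "targets": [
    {"offset": [0,0,1],"rotation": [0,0,0],"grip": 0},
    {"offset": [0,0,1],"rotation": [0,0,0],"grip": 0},
    {"offset": [0,0,1],"rotation": [0,0,0],"grip": 0},
    {"offset": [0,0,1],"rotation": [0,0,0],"grip": 0},
    {"offset": [0,0,0],"rotation": [0,0,0],"grip": 0}
  ]
}}

```text
time: 20.58
eef_pos: [0.5818, -0.1301, 0.2768]
eef_rot: [3.11, 0.441, 0.0]
ft_force: [-1.1, 0.7, 4.1]
grip_width: 0.0003
finger_force: 1.8
```

Emit:
{"fn": "arm_command", "kwargs": {
  "targets": [
    {"offset": [0,0,1],"rotation": [0,0,0],"grip": 0},
    {"offset": [0,0,1],"rotation": [0,0,0],"grip": 0},
    {"offset": [0,0,0],"rotation": [0,0,0],"grip": 0}
  ]
}}

```text
time: 20.83
eef_pos: [0.5819, -0.1302, 0.2763]
eef_rot: [3.11, 0.441, -0.0]
ft_force: [-4.3, 1.5, 8.8]
grip_width: 0.0005
finger_force: 4.8
```

Emit:
{"fn": "arm_command", "kwargs": {
  "targets": [
    {"offset": [0,0,1],"rotation": [0,0,0],"grip": 0},
    {"offset": [0,0,0],"rotation": [0,0,0],"grip": 0},
    {"offset": [0,0,0],"rotation": [0,0,0],"grip": 0}
  ]
}}

```text
time: 21.08
eef_pos: [0.582, -0.1302, 0.2762]
eef_rot: [3.11, 0.441, -0.0]
ft_force: [-6.5, 1.9, 13.8]
grip_width: 0.0008
finger_force: 6.8
```

The button is fully down: z stopped at 0.2762, about 6 mm below first contact, and the force jumped to 14 N. I'll release it and withdraw well clear so the top camera can see.

Emit:
{"fn": "arm_command", "kwargs": {
  "targets": [
    {"offset": [0,0,-3],"rotation": [0,0,0],"grip": 0},
    {"offset": [0,0,-4],"rotation": [0,0,0],"grip": 0},
    {"offset": [0,0,-5],"rotation": [0,0,0],"grip": 0},
    {"offset": [0,0,-20],"rotation": [0,0,0],"grip": 0},
    {"offset": [0,0,-35],"rotation": [0,0,0],"grip": 0},
    {"offset": [0,0,-35],"rotation": [0,0,0],"grip": 0},
    {"offset": [0,0,-25],"rotation": [0,0,0],"grip": 0},
    {"offset": [0,0,0],"rotation": [0,0,0],"grip": 0}
  ]
}}

```text
time: 21.75
eef_pos: [0.583, -0.1305, 0.4082]
eef_rot: [3.105, 0.44, 0.017]
ft_force: [0.2, 0.6, 1.8]
grip_width: 0.0004
finger_force: 0.0
```

Emit:
{"fn": "arm_command", "kwargs": {
  "targets": [
    {"offset": [-8,29,0],"rotation": [0,0,0],"grip": 0},
    {"offset": [-8,29,0],"rotation": [0,0,0],"grip": 0},
    {"offset": [-8,29,0],"rotation": [0,0,0],"grip": 0},
    {"offset": [-8,29,0],"rotation": [0,0,0],"grip": 0},
    {"offset": [-8,29,0],"rotation": [0,0,0],"grip": 0},
    {"offset": [-8,29,0],"rotation": [0,0,0],"grip": 0},
    {"offset": [-8,29,0],"rotation": [0,0,0],"grip": 0},
    {"offset": [-8,29,0],"rotation": [0,0,0],"grip": 0},
    {"offset": [0,0,0],"rotation": [0,0,0],"grip": 0}
  ]
}}

```text
time: 22.5
eef_pos: [0.5839, -0.3752, 0.3988]
eef_rot: [3.111, 0.434, -0.003]
ft_force: [-0.8, 0.2, -0.2]
grip_width: 0.0003
finger_force: 0.0
```

```bash
python3 - <<'E'
from h import *
s,M=st()
for n in('top','side'): cv2.imwrite(f'pics/{n}9.png',eyes.camera(n)[:,:,::-1])
for f in('top0','top9'):
    q=cv2.imread(f'pics/{f}.png').astype(int)[145:188,247:288];d=(q[:,:,0]>q[:,:,2]+30)
    y,x=np.where(d);c=np.hypot(x+247-267,y+145-166)<17;x,y=x[c],y[c]
    P=np.array([ray('top',u+247,v+145,.105)[:2] for u,v in zip(x,y)]);w,V=np.linalg.eigh(np.cov(P.T));v=V[:,1];print(f,len(P),P.mean(0).round(4),np.degrees(np.arctan2(v[1],v[0]))%180)
R_=dict(top=dict(bin=(175,122,48,56),bottle=(360,168,32,28),driver=(230,225,78,42),boxR=(295,130,58,90)),side=dict(button=(290,240,35,30),bottle=(315,310,40,50)))
for n,r in R_.items():
    a,b=[cv2.imread(f'pics/{n}{k}.png') for k in(0,9)]
    for k,(x,y,w,h) in r.items():print(n,k,np.round(cv2.phaseCorrelate(*[cv2.cvtColor(i[y:y+h,x:x+w],6).astype(np.float32) for i in(a,b)])[0],2),np.abs(a.astype(int)-b)[y:y+h,x:x+w].mean().round(1))
E
```

```text
t 22.5 p [ 0.5839 -0.3752  0.3988] yang -74.1 z [-0.002 -0.001 -1.   ] F [-0.76  0.17 -0.18] w 0.0003
top0 102 [ 0.6042 -0.0036] 132.53545322661196
top9 111 [0.5809 0.0047] 9.665174827906071
top bin [0.   0.06] 1.8
top bottle [ 0.04 -0.1 ] 1.6
top driver [-0.01  0.45] 1.8
top boxR [-0.03 -0.03] 2.0
side button [0.03 0.04] 6.5
side bottle [-0.    0.01] 21.9
```

The top view now gives the wing at about 9.7°, against 8.3° expected at the fourth click. The box, bin, bottle and screwdriver are unmoved and the button is back up. I'll hand in.

```bash
python3 -c "
from plant import order
print(order.close_job())"
```

```text
the job is handed in; nothing more can be done
None
```

I turned the dial clockwise four clicks with the closed fingertip, then pressed the green button fully down and let it come back up; the final camera images show the box, bottle, bin and screwdriver unmoved, and the job was handed in at about 22.6 s.

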